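Release the transit lock under the butcher's counter scale

ROBOT

A 7-joint arm with a two-finger parallel gripper is mounted at the origin on the work surface. World frame = base frame: x ahead of the robot, y to its left, z up, the work surface at z = 0. Lengths are in m, angles in rad, forces in N, time in s.
With the tool pointing down it reaches from about 0.4 to 0.9 m from the base axis. Payload 5.6 kg.
Tool frame: the origin (TCP) lies midway between the tips of the shut fingers; the grasp point (between the pads) lies 19 mm behind it; z points along the fingers, y is the direction in which the jaws open and shut (so a half turn about z gives the same grasp; the last joint's range is limited). The gripper opens to 92 mm and grips with 3 to 60 N. Pads are 20 mm wide; open, the fingers measure 128 mm over their backs; the gripper's body (75 mm by 189 mm) begins 69 mm behind the grasp point.
Start: joints at [-1.329, 0.468, -0.012, 1.603, 0.006, 1.071, -0.056], TCP at [0.183, 0.624, 0.215] pointing down, gripper open.
Joint ranges: [-2.53, 2.53], [-0.31, 2.02], [-1.57, 1.55], [0.28, 2.44], [-1.29, 4.43], [0.15, 1.84], [-2.92, 2.92]. Speed limits (rad/s): [2.57, 2.57, 3.14, 3.14, 3.14, 3.14, 3.14].

INTERFACE

Orientations are given as a unit quaternion [x, y, z, w].
In Python, from bench import bot, eyes gives the robot as it stands. The module is installed in compiled form; this text tells all that it offers.
- The arm moves only by the shell command python3 -m creep 'ROWS' [FORCE]. ROWS is JSON, a list of rows, each a list of 7 numbers: the opening, from 0 (shut) to 1 (fully open), then the shift along the world's x, y, z in mm, then the turn, a rotation vector about the world's x, y, z in degrees. In form: [[hand, dx, dy, dz, rx, ry, rz], ...]. A call has exactly 10 rows; each row shifts and turns the commanded pose from where the row before left it; what a row does not reach is not made up. A row lasts 1/12 s, in which the tool goes at most 41.7 mm and 7.16 degrees, less where a joint would pass 70% of its speed; a pose out of reach is approached as far as the arm can. A call with a gripper value outside its range is refused whole. The fingers move at their own pace and stop on an object; FORCE is the grip in N (left out, the last holds). Time passes only in rows, so rows that do not move let the fingers close, or fill a call up. It gives the time, the measured TCP pose, the force and the opening at its end, in the units of the state.
- bot.observe(): the state, without advancing time (a new reading comes with each control period).
- eyes.grab_frame(name): name is "side" or "top" or "wrist"; returns (picture, depth): 420x560x3 uint8, red, green, blue; 420x560 float32, m along the optical axis (not along the pixel's ray), 0 where there is no reading.
- eyes.camera_info(name): a dict with "fx", "fy", "cx", "cy" (pixels), "eye" and "rotation" of the camera in the world. Camera axes: x right, y up, looking along -z (the intrinsics and any distortion apply to the point x, -y, -z); pixel columns grow to the right and rows downward; lengths in m; the calibration is good to about 2 mm. A picture is of the moment at which its call begins: read the wrist's pose just before it. camera_info takes no time and is no camera call; for the wrist camera it gives the pose at the moment of the call.
- bot.finish_job(): hands the job in, once; it reports no verdict.
The state is a dict: "clock": time; "qpos": joint angles; "joint_vel": joint speeds; "joint_efforts": joint torques, N m; "tcp_pos": TCP position; "tcp_rot": TCP orientation; "wrist_force": force on the tool from outside, world axes, zero at the start; "wrist_torque": the same for the moment, N m; "gripper_width": finger opening in m.
Only numpy, scipy, OpenCV 4.12 (cv2) and the standard library are available. Lean on these libraries where they do the work, as an engineer would, in place of code of your own. Each camera call takes 0.05 s, during which the arm holds its last target.

TASK

Make the counter scale ready for weighing: release its transit lock by turning the knob under the scale's base clockwise (seen from above) all the way to its stop, using the upright grip of its crank that stands in front of the scale. Leave the same kind of knob under the knife box as it is, and let go when done.

Things in the scene. Friction and masses are not known exactly. Their poses are not given: they have to be found in the camera images.
- scale: White scale, steel pan on top, grey display strip at its front; base 240 x 240 mm, underside 70, top 105, pan 135 mm above the counter; fixed, left or right of the knife box (steel, four knife handles), turned up to 15 degrees. Origin: on the counter under its middle; x to its back, y left, z up. Front edge at x = -120 mm; the lock knob's vertical axis at x = -100 mm, y = 0, under the base.
- lock_grip (a point): Upright black round grip, 18 mm thick, top 105 mm above the counter, at the end of a flat steel crank (top 48 mm up) 90 mm from the axis of the black 60 mm knob under the scale's base; it stands before the front edge. Point: on the grip's centre line, 88 mm up, where to grip. Moves on a level circle round the axis; its own -x points from axis to grip. Free for 40 mm all round.
- lock_knob (a joint): Scale's lock knob, rad: 0 locked stop (crank 35 degrees right of straight out from the scale's front, seen from the robot), 0.61 straight out, 1.22 released stop (35 degrees left). Grows clockwise seen from above. Starts at 0 to 0.4. Friction 0.2 N m (2 to 3 N at the grip) holds it where it is left; no spring or detent.
- drain_grip (a point): The like grip of the like knob and crank under the knife box (stainless box with four knife handles, on a white base 240 mm deep, 200 mm wide). Point: on that grip's centre line, 88 mm above the counter. It works the box's drain and is to be left as it is, wherever it points.

How it is judged:
At the end, for the whole second after the job is handed in: The scale's lock knob is turned clockwise to within 10 degrees of its released stop (joint above 1.045 rad of 1.22) and at rest, and the grip of the knife box's knob is within 20 mm of where it was at the start (value of joint lock_knob above 1.045 rad and velocity of joint lock_knob below 0.1 rad/s and distance of drain_grip from where it was at the start of the episode below 0.02 m); the robot touches nothing.
It fails at once if the knob under the knife box is turned (its grip moves more than 20 mm) (distance of drain_grip from where it was at the start of the episode above 0.02 m).
It also fails if it takes over 32 s, if anything falls off the work surface, if the arm or the gripper's body presses on something with over 40 N, if the wrist force passes 120 N, or if a joint passes its speed limit or range.

## Working session

There is one attempt and no reset: what is moved stays moved. The work goes in short steps, Python scripts to look and compute and a shell command to move; the robot and the scene stay as the last step left them, time stands still between calls to the robot, and variables do not carry over. Pictures are saved under pics/ and viewed, and the job is handed in when it is done.

```bash
mkdir -p pics; python3 - <<'E'
from bench import bot, eyes
import cv2,numpy as np
s=bot.observe(); print(s['clock'],s['tcp_pos'],s['tcp_rot'],s['gripper_width'])
for n in ['top','side']:
    p,d=eyes.grab_frame(n); cv2.imwrite(f'pics/{n}0.png',p[:,:,::-1]); np.savez(f'pics/{n}0.npz',p=p,d=d)
    i=eyes.camera_info(n); print(n,i)
E
```

```text
0.0 [0.18254038 0.62323503 0.21362999] [ 1.41992682e-01  9.89867311e-01 -8.83203356e-04 -7.35430406e-05] 0.09146294465964805
top {'fx': 522.9252421108126, 'fy': 522.9252421108126, 'cx': 275.5368235001328, 'cy': 216.83233451794044, 'eye': array([ 0.47534537, -0.03791436,  1.32034077]), 'rotation': array([ 0.02057585, -0.03356644, -0.70575453,  0.70736163])}
side {'fx': 394.43843865631914, 'fy': 394.43843865631914, 'cx': 282.4061005492359, 'cy': 211.07311701737402, 'eye': array([ 0.78359905, -0.17953523,  0.82363372]), 'rotation': array([0.1564644 , 0.0898362 , 0.47900667, 0.85906982])}
```

View pics/top0.png

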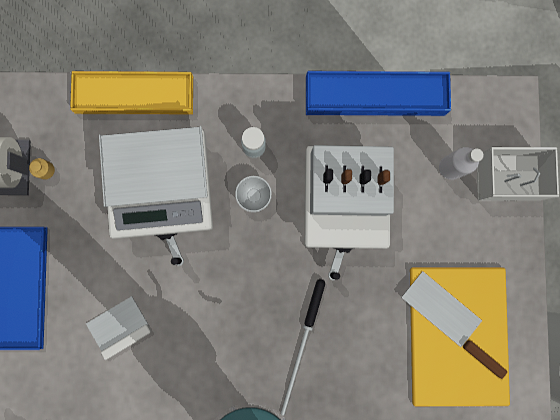

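View pics/side0.png

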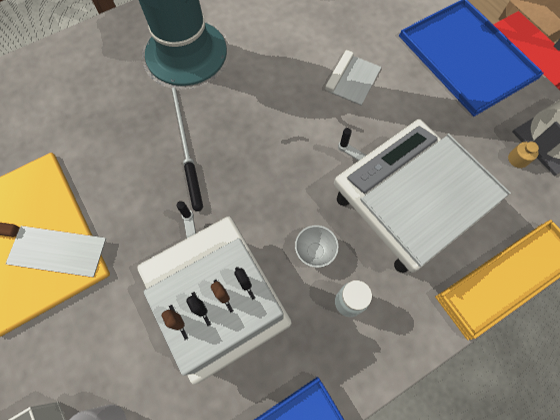

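The scale is on the left: grip at about (177,261) in top and (345,137) in side. The knife box is on the right, with its grip at (335,275) in top. Next I measure.

```bash
cat > h.py <<'E'
import numpy as np,cv2
from scipy.spatial.transform import Rotation as R
def ray(i,u,v):
    d=np.array([(u-i['cx'])/i['fx'],-(v-i['cy'])/i['fy'],-1.]); return np.array(i['eye']),R.from_quat(i['rotation']).apply(d)
def onplane(i,u,v,z):
    e,d=ray(i,u,v); return e+d*(z-e[2])/d[2]
def pt(i,u,v,dep):
    e,d=ray(i,u,v); return e+d*dep
E
python3 - <<'E'
from bench import bot, eyes
from h import *
print({k:v for k,v in eyes.camera_info('top').items() if k not in('fx','fy','cx','cy','eye','rotation')})
tiles=[]
for n,boxes in [('top',[(140,215,90,70),(300,230,90,70)]),('side',[(315,110,90,70),(160,185,90,70)])]:
    f=np.load(f'pics/{n}0.npz');p,d=f['p'],f['d'];i=eyes.camera_info(n)
    for (x,y,w,h) in boxes:
        c=p[y:y+h,x:x+w]; tiles.append(cv2.resize(c[:,:,::-1],None,fx=4.4,fy=4.2,interpolation=cv2.INTER_NEAREST))
        vv,uu=np.mgrid[y:y+h,x:x+w]
        P=np.array([pt(i,u,v,d[v,u]) for v,u in zip(vv.ravel(),uu.ravel())])
        dark=(c.max(2)<70).ravel()
        m=dark&(P[:,2]>.095)&(P[:,2]<.112)
        # dark component
        print(n,(x,y),m.sum(),P[m].mean(0) if m.any() else None, uu.ravel()[m].mean(),vv.ravel()[m].mean(), P[m].min(0),P[m].max(0))
cv2.imwrite('pics/z.png',np.vstack([np.hstack(tiles[:2]),np.hstack(tiles[2:])]))
# scale top corners: white at z~.105 in top
f=np.load('pics/top0.npz');p,d=f['p'],f['d'];i=eyes.camera_info('top')
E
```

```text
{}
top (140, 215) 47 [0.47068313 0.17501307 0.10325179] 173.74468085106383 258.82978723404256 [0.45878679 0.16624008 0.09527844] [0.56238235 0.22736763 0.11164335]
top (300, 230) 45 [ 0.4323752  -0.19993259  0.10325428] 335.6666666666667 275.64444444444445 [ 0.42444608 -0.20766621  0.09501605] [ 0.43859618 -0.19133269  0.10848651]
side (315, 110) 60 [0.46884503 0.17036529 0.10248781] 346.6333333333333 132.33333333333334 [0.46001032 0.16341755 0.09551056] [0.47695826 0.17942427 0.10657201]
side (160, 185) 71 [ 0.43444492 -0.20240567  0.1032207 ] 180.91549295774647 205.67605633802816 [ 0.42454052 -0.21054157  0.0950878 ] [ 0.4415059  -0.19405988  0.1071647 ]
```

View pics/z.png

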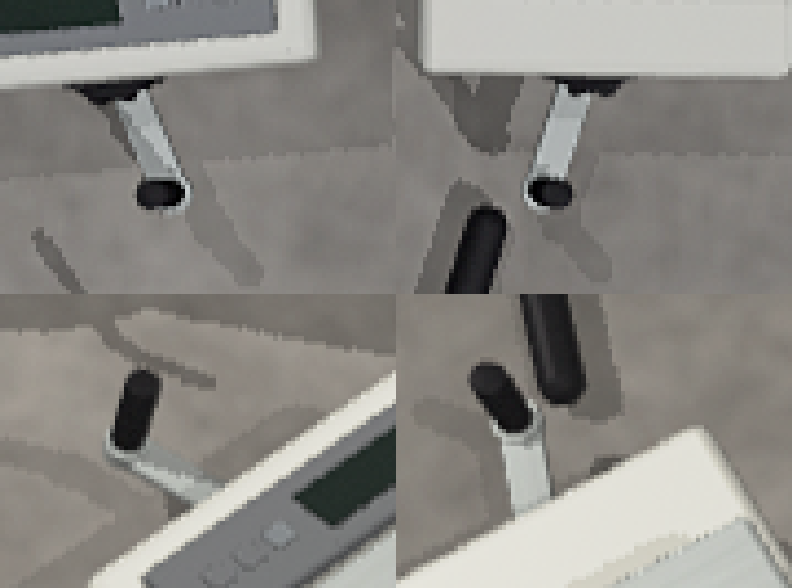

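The zoom shows the grip clearly in both views. Next is the scale's front edge, for its yaw and the knob axis.

```bash
python3 - <<'E'
from bench import bot, eyes
from h import *
for n,box,seed in [('top',(90,110,135,140),(177,259)),('side',(325,110,200,170),(346,133))]:
    f=np.load(f'pics/{n}0.npz');p,d=f['p'],f['d'];i=eyes.camera_info(n)
    x,y,w,h=box
    vv,uu=np.mgrid[y:y+h,x:x+w];vv=vv.ravel();uu=uu.ravel()
    P=np.array([pt(i,u,v,d[v,u]) for v,u in zip(vv,uu)])
    c=p[vv,uu].astype(int)
    near=np.hypot(uu-seed[0],vv-seed[1])<15
    g=near&(c.max(1)<70)&(P[:,2]>.099)&(P[:,2]<.112)
    print(n,'grip',g.sum(),P[g].mean(0),(P[g].min(0)+P[g].max(0))/2)
    st=near.copy(); st=(np.hypot(uu-seed[0],vv-seed[1])<40)&(P[:,2]>.043)&(P[:,2]<.053)&(c.min(1)>110)
    print('crank',st.sum(),P[st].min(0),P[st].max(0))
    s=(P[:,2]>.098)&(P[:,2]<.14)&(c.min(1)>60)
    Q=P[s]; 
    pl=(P[:,2]>.1)&(P[:,2]<.109)&(c.min(1)>170)
    print('rim',pl.sum(),P[pl][:,2].mean())
    r=cv2.minAreaRect((P[s|pl][:,:2]*1000).astype(np.float32)); print(r)
    # front edge: min x per y bin of rim
    E=P[pl]; b=np.round(E[:,1]/.006).astype(int)
    F=np.array([E[b==k][E[b==k][:,0].argmin()] for k in np.unique(b) if (b==k).sum()>3])
    F=F[(F[:,1]>F[:,1].min()+.02)&(F[:,1]<F[:,1].max()-.02)]
    k=np.polyfit(F[:,1],F[:,0],1); F2=F[abs(F[:,0]-np.polyval(k,F[:,1]))<.008];k=np.polyfit(F2[:,1],F2[:,0],1)
    print('front x=',k,'yaw deg',-np.degrees(np.arctan(k[0])),len(F2), E[:,1].min(),E[:,1].max())
E
```

```text
<stdin>:11: RuntimeWarning: Mean of empty slice.
  ret = um.true_divide(
Traceback (most recent call last):
ValueError: zero-size array to reduction operation minimum which has no identity
```

```bash
cat > m.py <<'E'
from bench import bot, eyes
from h import *
for n,box,seed in [('top',(90,110,135,180),(177,259)),('side',(325,110,200,170),(346,133))]:
    f=np.load(f'pics/{n}0.npz');p,d=f['p'],f['d'];i=eyes.camera_info(n)
    x,y,w,h=box
    vv,uu=np.mgrid[y:y+h,x:x+w];vv=vv.ravel();uu=uu.ravel()
    P=np.array([pt(i,u,v,d[v,u]) for v,u in zip(vv,uu)])
    c=p[vv,uu].astype(int)
    near=np.hypot(uu-seed[0],vv-seed[1])<15
    g=near&(c.max(1)<70)&(P[:,2]>.099)&(P[:,2]<.112)
    print(n,'grip',g.sum(),P[g].mean(0),(P[g].min(0)+P[g].max(0))/2)
    pl=(P[:,2]>.1)&(P[:,2]<.11)&(c.min(1)>60)
    pl=pl&~near
    r=cv2.minAreaRect((P[(P[:,2]>.1)&(P[:,2]<.14)&(c.min(1)>60)&~near][:,:2]*1000).astype(np.float32)); print(pl.sum(),r)
    E=P[pl]; b=np.round(E[:,1]/.006).astype(int)
    F=np.array([E[b==k][E[b==k][:,0].argmin()] for k in np.unique(b) if (b==k).sum()>3])
    F=F[(F[:,1]>F[:,1].min()+.02)&(F[:,1]<F[:,1].max()-.02)]
    k=np.polyfit(F[:,1],F[:,0],1); F2=F[abs(F[:,0]-np.polyval(k,F[:,1]))<.008];k=np.polyfit(F2[:,1],F2[:,0],1)
    print('front x=',k,'yaw deg',-np.degrees(np.arctan(k[0])),len(F2), E[:,1].min(),E[:,1].max())
E
python3 m.py
```

```text
top grip 40 [0.46667248 0.17434934 0.10367956] [0.46570034 0.1745149  0.10451789]
1423 ((648.8123168945312, 217.99131774902344), (238.283935546875, 239.03260803222656), 5.484536170959473)
front x= [-0.09314217  0.55110574] yaw deg 5.321300265627116 33 0.09004623881468415 0.33214951150911043
side grip 49 [0.46805089 0.17097444 0.10364347] [0.46800377 0.17153682 0.10353682]
1638 ((650.0346069335938, 215.509521484375), (237.50559997558594, 240.1909637451172), 5.43430757522583)
front x= [-0.09276106  0.55200573] yaw deg 5.299651647497624 32 0.0880095803173894 0.32761560441406223
```

The checks agree. The scale base fits 238 x 239 mm with yaw +5.4°, which puts the knob axis at (0.550, 0.207). The grip is at (0.467, 0.173), so its radius is 89.7 mm (expected 90) and the knob stands at about 0.31 rad. The released stop puts the grip at about (0.4715, 0.252). I now move above the grip with the jaws turned to the tangent.

```bash
python3 -m creep '[[0.6,19,-30,0,0,0,3.5],[0.6,19,-30,0,0,0,3.5],[0.6,19,-30,0,0,0,3.5],[0.6,19,-30,0,0,0,3.5],[0.6,19,-30,0,0,0,3.5],[0.6,19,-30,0,0,0,3.5],[0.6,19,-30,0,0,0,3.5],[0.6,19,-30,0,0,0,3.5],[0.6,19,-30,0,0,0,3.5],[0.6,19,-30,0,0,0,3.5]]' 10; python3 -m creep '[[0.6,19,-30,0,0,0,0],[0.6,19,-30,0,0,0,0],[0.6,19,-30,0,0,0,0],[0.6,19,-30,0,0,0,0],[0.6,19,-30,0,0,0,0],[0.6,0,0,0,0,0,0],[0.6,0,0,0,0,0,0],[0.6,0,0,0,0,0,0],[0.6,0,0,0,0,0,0],[0.6,0,0,0,0,0,0]]'
python3 - <<'E'
from bench import bot, eyes
import cv2
from h import *
s=bot.observe(); print(s['clock'],s['tcp_pos'],R.from_quat(s['tcp_rot']).as_matrix().round(3),s['gripper_width'],s['wrist_force'])
i=eyes.camera_info('wrist');p,d=eyes.grab_frame('wrist'); cv2.imwrite('pics/w1.png',p[:,:,::-1]); np.savez('pics/w1.npz',p=p,d=d,**i)
p,d=eyes.grab_frame('side'); cv2.imwrite('pics/s1.png',p[:,:,::-1])
E
```

```text
clock: 0.93
tcp_pos: [0.3731, 0.322, 0.2144]
tcp_rot: [-0.164, 0.986, -0.0, -0.0]
wrist_force: [0.3, 0.1, -0.1]
gripper_width: 0.0552
clock: 1.77
tcp_pos: [0.4669, 0.1751, 0.2145]
tcp_rot: [-0.164, 0.987, 0.0, -0.0]
wrist_force: [0.2, 0.3, 0.3]
gripper_width: 0.0554
1.7667 [0.46689772 0.1751302  0.21446364] [[-0.946 -0.323 -0.   ]
 [-0.323  0.946  0.   ]
 [ 0.     0.    -1.   ]] 0.05542086253774184 [0.23717899 0.25749334 0.26036488]
```

View pics/w1.png

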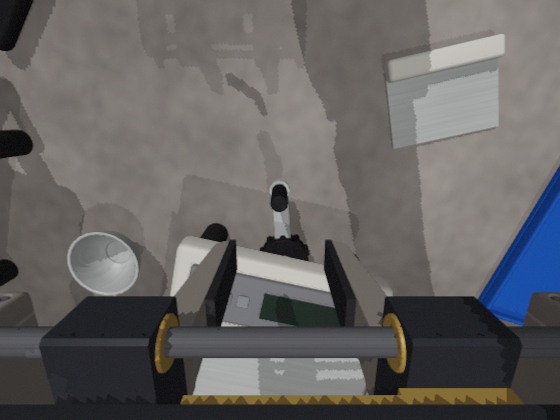

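View pics/s1.png

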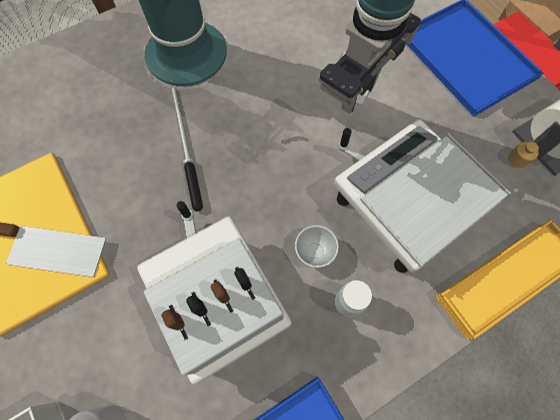

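In the wrist view the grip top is at about (279,202), between the fingers (gap centre about 282). I check its position from this view.

```bash
python3 - <<'E'
from h import *
f=np.load('pics/w1.npz'); p,d=f['p'],f['d']
i={k:f[k] for k in('fx','fy','cx','cy','eye','rotation')}
vv,uu=np.mgrid[175:225,260:300];vv=vv.ravel();uu=uu.ravel()
P=np.array([pt(i,u,v,d[v,u]) for v,u in zip(vv,uu)]);c=p[vv,uu]
g=(c.max(1)<70)&(P[:,2]>.1)&(P[:,2]<.11); print(g.sum(),P[g].mean(0),(P[g].min(0)+P[g].max(0))/2)
E
```

```text
239 [0.46575213 0.17239639 0.10466215] [0.46622612 0.17251427 0.10344647]
```

The wrist view gives (0.466, 0.1725), matching the others. I now descend and grip.

```bash
python3 -m creep '[[0.6,-1,-3,-15,0,0,0],[0.6,0,0,-20,0,0,0],[0.6,0,0,-20,0,0,0],[0.6,0,0,-20,0,0,0],[0.6,0,0,-20,0,0,0],[0.6,0,0,-20,0,0,0],[0.6,0,0,-15,0,0,0],[0.6,0,0,-10,0,0,0],[0.6,0,0,-5,0,0,0],[0.6,0,0,0,0,0,0]]' 10; python3 -m creep '[[0,0,0,0,0,0,0],[0,0,0,0,0,0,0],[0,0,0,0,0,0,0],[0,0,0,0,0,0,0],[0,0,0,0,0,0,0],[0,0,0,0,0,0,0],[0,0,0,0,0,0,0],[0,0,0,0,0,0,0],[0,0,0,0,0,0,0],[0,0,0,0,0,0,0]]' 10
python3 - <<'E'
from bench import bot
import numpy as np
s=bot.observe(); p=s['tcp_pos'][:2]
A=np.array([.5498,.2074]); v=p-A; a0=np.degrees(np.arctan2(v[1],v[0]))%360; r=np.hypot(*v); print(p,r*1000,a0)
a1=150.4
for k in range(0,13):
    a=np.radians(a0+(a1-a0)*k/12); rr=r+(0.09-r)*k/12
    q=A+rr*np.array([np.cos(a),np.sin(a)])
    if k: print(k,((q-prev)*1000).round(1))
    prev=q
E
```

```text
clock: 2.7
tcp_pos: [0.4661, 0.171, 0.0689]
tcp_rot: [-0.163, 0.987, -0.0, -0.001]
wrist_force: [0.8, 0.5, 0.1]
gripper_width: 0.0553
clock: 3.53
tcp_pos: [0.4668, 0.1713, 0.07]
tcp_rot: [-0.162, 0.987, 0.0, 0.0]
wrist_force: [-1.7, 2.6, 6.0]
gripper_width: 0.0176
[0.46680559 0.17133297] 90.49255420502904 203.4884082426019
1 [-2.5  6.5]
2 [-2.   6.7]
3 [-1.5  6.8]
4 [-0.9  6.9]
5 [-0.4  7. ]
6 [0.1 7. ]
7 [0.7 6.9]
8 [1.2 6.9]
9 [1.7 6.7]
10 [2.3 6.6]
11 [2.8 6.4]
12 [3.2 6.2]
```

It is gripped at 17.6 mm opening. I turn the crank along its arc.

```bash
python3 -m creep '[[0,-2.5,6.5,0,0,0,-4.4],[0,-2,6.7,0,0,0,-4.4],[0,-1.5,6.8,0,0,0,-4.4],[0,-0.9,6.9,0,0,0,-4.4],[0,-0.4,7,0,0,0,-4.4],[0,0.1,7,0,0,0,-4.4],[0,0.7,6.9,0,0,0,-4.4],[0,1.2,6.9,0,0,0,-4.4],[0,0,0,0,0,0,0],[0,0,0,0,0,0,0]]' 15
python3 - <<'E'
from bench import bot
import numpy as np
s=bot.observe(); p=s['tcp_pos'][:2]
v=p-np.array([.5498,.2074]); print(p,np.hypot(*v),np.degrees(np.arctan2(v[1],v[0]))%360,s['wrist_force'])
E
```

```text
clock: 4.37
tcp_pos: [0.4608, 0.2265, 0.07]
tcp_rot: [0.143, 0.99, 0.0, -0.0]
wrist_force: [-3.7, 2.2, 7.4]
gripper_width: 0.0175
[0.46084304 0.22648117] 0.09098039254403514 167.89356566759156 [-3.70987517  2.16832091  7.4079535 ]
```

```bash
python3 -m creep '[[0,1.7,6.7,0,0,0,-4.4],[0,2.3,6.6,0,0,0,-4.4],[0,2.8,6.4,0,0,0,-4.4],[0,3.2,6.2,0,0,0,-4.4],[0,0.5,1,0,0,0,0],[0,0.5,1,0,0,0,0],[0,0,0,0,0,0,0],[0,0,0,0,0,0,0],[0,0,0,0,0,0,0],[0,0,0,0,0,0,0]]' 15
python3 - <<'E'
from bench import bot
import numpy as np
s=bot.observe(); p=s['tcp_pos'][:2]
v=p-np.array([.5498,.2074]); print(p,np.hypot(*v),np.degrees(np.arctan2(v[1],v[0]))%360,s['wrist_force'])
E
```

```text
clock: 5.2
tcp_pos: [0.4707, 0.2528, 0.0699]
tcp_rot: [0.294, 0.956, -0.001, -0.002]
wrist_force: [-6.8, -2.1, 11.2]
gripper_width: 0.0179
[0.47069473 0.25284028] 0.09122753193219008 150.12573546240895 [-6.80241001 -2.08831949 11.18472949]
```

The angle is 150.1°, right at the predicted stop. I give a small extra push to confirm the stop.

```bash
python3 -m creep '[[0,0.6,1,0,0,0,0],[0,0.6,1,0,0,0,0],[0,0.6,1,0,0,0,0],[0,0,0,0,0,0,0],[0,0,0,0,0,0,0],[0,0,0,0,0,0,0],[0,0,0,0,0,0,0],[0,0,0,0,0,0,0],[0,0,0,0,0,0,0],[0,0,0,0,0,0,0]]'
```

```text
clock: 6.03
tcp_pos: [0.4706, 0.253, 0.0697]
tcp_rot: [0.294, 0.956, -0.003, -0.003]
wrist_force: [-10.7, -7.9, 17.5]
gripper_width: 0.0177
```

The force rises and nothing moves, so it is at the stop. I relieve the load, open, and lift straight up.

```bash
python3 -m creep '[[0,-0.6,-1,0,0,0,0],[0,-0.6,-1,0,0,0,0],[0,-0.6,-1,0,0,0,0],[0.5,0,0,0,0,0,0],[0.5,0,0,0,0,0,0],[0.5,0,0,0,0,0,0],[0.5,0,0,0,0,0,0],[0.5,0,0,0,0,0,0],[0.5,0,0,0,0,0,0],[0.5,0,0,0,0,0,0]]'; python3 -m creep '[[0.5,0,0,5,0,0,0],[0.5,0,0,15,0,0,0],[0.5,0,0,20,0,0,0],[0.5,0,0,20,0,0,0],[0.5,0,0,20,0,0,0],[0.5,0,0,20,0,0,0],[0.5,0,0,20,0,0,0],[0.5,0,0,20,0,0,0],[0.5,0,0,0,0,0,0],[0.5,0,0,0,0,0,0]]'; python3 -m creep '[[0.5,-15,25,0,0,0,0],[0.5,-15,25,0,0,0,0],[0.5,-15,25,0,0,0,0],[0.5,-15,25,0,0,0,0],[0.5,-15,25,0,0,0,0],[0.5,-15,25,0,0,0,0],[0.5,-15,25,0,0,0,0],[0.5,-15,25,0,0,0,0],[0.5,0,0,0,0,0,0],[0.5,0,0,0,0,0,0]]'
python3 - <<'E'
from bench import bot, eyes
from h import *
s=bot.observe(); print(s['clock'],s['wrist_force'],s['joint_vel'].round(3))
A=np.array([.5498,.2074])
for n in('top','side'):
    p,d=eyes.grab_frame(n);i=eyes.camera_info(n);cv2.imwrite(f'pics/{n}_end.png',p[:,:,::-1])
    vv,uu=np.mgrid[0:420,0:560];e=np.array(i['eye'])
    dd=R.from_quat(i['rotation']).apply(np.c_[((uu-i['cx'])/i['fx']).ravel(),(-(vv-i['cy'])/i['fy']).ravel(),-np.ones(uu.size)])
    P=e+dd*d.reshape(-1,1);c=p.reshape(-1,3)
    for nm,q in (('lock',(.4715,.252)),('drain',(.4335,-.201))):
        g=(c.max(1)<70)&(P[:,2]>.099)&(P[:,2]<.112)&(np.hypot(P[:,0]-q[0],P[:,1]-q[1])<.035)
        if g.any():
            m=(P[g].min(0)+P[g].max(0))/2; v=m[:2]-A; print(n,nm,g.sum(),m,'joint',.61+np.radians(185.4-np.degrees(np.arctan2(v[1],v[0]))%360))
        else: print(n,nm,'none')
E
```

```text
clock: 6.87
tcp_pos: [0.4724, 0.2534, 0.0695]
tcp_rot: [0.293, 0.956, -0.0, 0.0]
wrist_force: [0.1, 0.4, 0.1]
gripper_width: 0.0461
clock: 7.7
tcp_pos: [0.4728, 0.2537, 0.2107]
tcp_rot: [0.293, 0.956, 0.001, 0.001]
wrist_force: [0.1, -0.4, -1.2]
gripper_width: 0.046
clock: 8.53
tcp_pos: [0.3505, 0.4541, 0.2079]
tcp_rot: [0.292, 0.957, -0.001, -0.0]
wrist_force: [0.6, -0.3, -0.8]
gripper_width: 0.0461
8.5333 [ 0.60520081 -0.32219737 -0.7768452 ] [ 0.036 -0.017  0.046  0.019  0.014  0.006  0.007]
top lock 40 [0.47133801 0.25278734 0.10509076] joint 1.2286805134994885
top drain 41 [ 0.43163782 -0.20065475  0.10484307] joint -0.5846838232056498
side lock 51 [0.47238644 0.25079834 0.10313136] joint 1.2151956727772006
side drain 62 [ 0.43264258 -0.20262417  0.10376007] joint -0.5882316245702736
```

View pics/top_end.png

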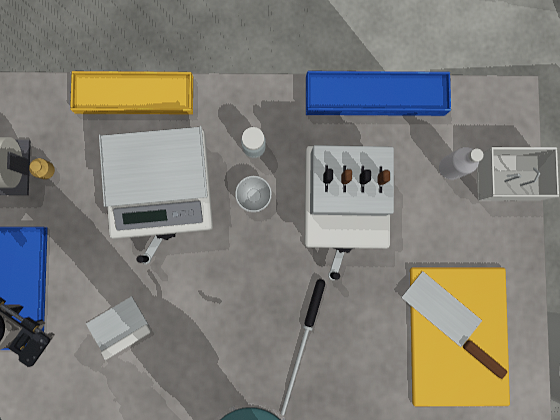

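View pics/side_end.png

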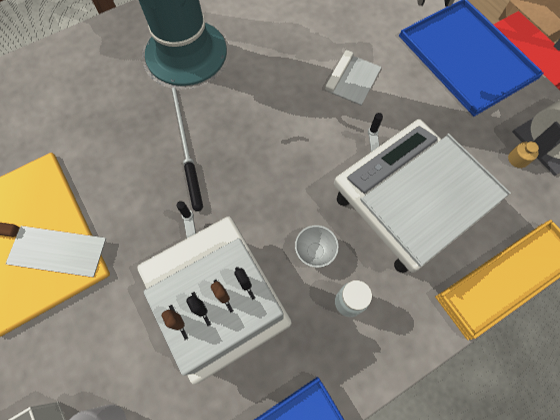

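The scale's crank now points left, with its grip at about (143,259) in top and (376,122) in side, so the joint is at about 1.22 rad. The drain grip is unmoved at (335,275) in top, and the arm is clear of everything.

```bash
python3 -c "
from bench import bot
print(bot.finish_job())"
```

```text
the job is handed in; nothing more can be done
None
```

The scale's transit lock is released: I gripped its crank grip, turned it clockwise until it met the stop, let go, and handed the job in at about 8.6 s.

- **At the stop:** a further push of about 3.5 mm did not move the grip, and the wrist force rose to about 22 N.
- **Final knob angle:** the top camera puts it at 1.229 rad and the side camera at 1.215 rad, against a released stop of 1.22 and a threshold of 1.045.
- **Knife box knob:** its grip is within about 2 mm of where it started, which is within measurement error.
- **Arm at the end:** it stands clear of everything, with wrist force about 1 N (near zero).

No check failed. The two cameras differed by 2–3 mm on the grip positions, about what the stated calibration allows.

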